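# Present a grinder roller in its carrier to the inspection camera

## Robot

A 7-joint arm with a two-finger parallel gripper is mounted at the origin on the work surface. World frame = base frame: x ahead of the robot, y to its left, z up, the work surface at z = 0. Lengths are in m, angles in rad, forces in N, time in s.
With the tool pointing down it reaches from about 0.425 to 0.825 m from the base axis. Payload 3.6 kg.
Tool frame: the origin (TCP) lies midway between the tips of the shut fingers; the grasp point (between the pads) lies 19 mm behind it (ctrl.hold_point_z is the distance from the TCP to the grasp point, in m); z points along the fingers, y is the line along which they close (so a half turn about z gives the same grasp; the last joint's range is limited). The gripper opens to 93 mm and grips with 3 to 60 N. Pads are 15 mm wide; open, the fingers measure 128 mm over their backs; the gripper's body (75 mm by 188 mm) begins 65 mm behind the grasp point.
Start: joints at [-1.183, 0.615, -0.013, 1.423, 0.008, 1.103, -0.04], TCP at [0.262, 0.595, 0.219] pointing down, gripper open.
Joint ranges: [-3.12, 3.12], [-0.3, 2.06], [-1.34, 1.32], [0.26, 2.42], [-1.36, 4.5], [0.01, 1.98], [-2.84, 2.84]. Speed limits (rad/s): [2.79, 2.79, 3.14, 3.14, 3.14, 3.14, 3.14].

## Interface

Orientations are given as a unit quaternion [w, x, y, z].
In Python, from workcell import ctrl, cams, ticket, spotter gives the robot as it stands.
- The arm moves only by the tool jog_arm, never from a script. Its argument "series" is a list of rows, each an object with "grip": the opening, from 0 (shut) to 1 (fully open); "dp": the shift along the world's x, y, z in m, a list of three; "dr": the turn, a rotation vector about the world's x, y, z in rad, a list of three. A call has 1 to 12 rows; each row is the pose to reach, as a shift and turn from the pose commanded when the call began; what a row does not reach only later rows make up. A row lasts 1/10 s, in which the tool goes at most 50 mm and 8.59 degrees, less where a joint would pass 70% of its speed; a pose out of reach is approached as far as the arm can. A call with a gripper value outside its range is refused whole. The fingers move at their own pace and stop on an object; "grip_force" is the grip in N (left out, the last holds). Time passes only in rows, so rows that repeat a pose let the fingers close. It gives the time, the measured TCP pose, the force, the opening and the grip force at its end, in the units of the state.
- ctrl.read_state(): the state, without advancing time (a new reading comes with each control period).
- cams.read_camera(name): name is "scene" or "top" or "wrist"; returns a dict with "color" (400x640x3 uint8, red, green, blue), "range_z" (400x640 float32, m along the optical axis (not along the pixel's ray), 0 where there is no reading), "intrinsics" (3x3 intrinsics, pixels), "R" (3x3) and "t" (3): a world point X has camera coordinates R X + t; the wrist camera has in their place "mount" (4x4, takes a point from camera to tool coordinates, whose origin is the TCP and whose axes are the flange's). Camera axes: x right, y down, z forward; pixel columns grow to the right and rows downward; lengths in m; the calibration is good to about 2 mm. A picture is of the moment at which its call begins: read the wrist's pose just before it.
- ticket.hand_in(): hands the job in; it is judged then, once.
Trained networks look in a picture, given as the dict that the camera call returned (one of the last four; its "shot" number tells which), for a name from the list of things; names that differ only in an ending like _2 or _b are one class to them, and where a whole thing is asked for, a point or a joint stands for the part that bears it (a point fixed in the world has none). Each returns a list of dicts, best first, with "conf" (0 to 1); they miss things now and then, are a little off and sometimes report something else, mostly with a low value. They report only what shows in the picture. A call takes as long as a camera call.
- spotter.recognise(label, picture): "point" ([column, row] as shares, 0 to 1, of the picture: columns of its width, rows of its height, amid what is visible of it).
The state is a dict: "t": time; "q": joint angles; "qd": joint speeds; "effort": joint torques, N m; "tcp_pos": TCP position; "orientation": TCP orientation; "force": force on the tool from outside, world axes, zero at the start; "ft_torque": the same for the moment, N m; "gripper_width": finger opening in m; "grasp_force": force on a finger pad.
Only numpy, scipy, OpenCV 4.12 (cv2) and the standard library are available. Lean on these libraries where they do the work, as an engineer would, in place of code of your own. Each camera call takes 0.05 s, during which the arm holds its last target. There are 200 camera calls.

## Task

Pick up the roller carrier by its handle plate and hold it at the inspection station, level and square to the camera, with the roller at the viewing point in front of the lens and standing still on the crown in the middle of its trough, between the black marks; keep it so for at least five seconds. The roller lies loose against one end stop at the start and tends to roll off the crown: do not let it knock against the end stops or come out of the trough, do not hit the camera, and leave the other things on the bench alone. Finish while still holding the carrier like that.

Things in the scene. Friction and masses are not known exactly. Their poses are not given: they have to be found in the camera images.
- carrier: Trough, 0.5 kg, handle to the robot. Origin: centre of its underside; z up, y along the trough, x away from the handle. Base plate x -83..+39, y +-145 mm. The roller runs between cheeks (x = +-33 to +-36, 38 mm high; black marks at y = +-25) on a crowned floor, 14 mm up at the middle and falling to both ends on a 1.5 m radius. Lifted, it sags a little and may sit 0.03 rad askew in the fingers
- handle (a point): Grip point on the carrier's handle, at carrier x = -70, y = 0, z = 125 mm. The handle is an upright aluminium plate, 14 mm thick (carrier x), 60 mm wide (y), its top 150 mm above the underside. Pinch it from above across the 14 mm with about 60 N (30 N lets the loaded carrier droop). Axes as the carrier's
- stop_left: Rubber end stop on the carrier at its y = +140 mm, 64 (x) by 10 (y) by 66 mm high. Origin: centre of its underside, 4 mm above the carrier's. The roller meets it when its centre is at carrier y = +90 mm; it rests against this stop at the start
- stop_right: The same end stop at carrier y = -140 mm; the roller meets it when its centre is at y = -90 mm
- roller: Contact roller of a belt grinder, black tyre on a metal hub, 90 mm diameter, 60 mm long, 0.45 kg, lying across the trough, 3 mm side play. Origin: its centre, 59 mm above the carrier's underside at mid-trough, y^2/3.09 m less at y; x is its axis. Rolls at 6.5 (y/1.545 - t) m/s^2 along carrier y (t rad: tilt, +y end up; y in m), less a rolling resistance worth 0.011 rad
- station: Inspection station fixed to the bench: dark steel base plate, x -55..+185, 130 mm wide, 6 mm thick; on it a pillar with a black camera (top at 153 mm) looking along -x, lens 38 mm diameter, front at x = +95 mm, axis 130 mm up. Origin: on the bench under the viewing point; x to the camera, y left. The carrier is held with its +x side to the camera, trough along the station's y
- view (a point): Viewing point on the lens axis, 95 mm before the lens and 130 mm above the bench: the roller's centre belongs here (the carrier's underside is then 71 mm above the bench). Axes as the station's
- oil: Red oil bottle, 60 mm diameter, 150 mm tall; leave alone. Origin: underside
- spanner: Steel spanner, 200 mm long, lying on the bench; leave alone. Origin: underside
- tin: Open steel tin, 70 mm diameter, 80 mm tall; leave alone. Origin: underside
- stick: Grey dressing stick, 150 x 26 x 26 mm, lying on the bench; leave alone. Origin: underside

How it is judged:
On the way, in this order (a step that is already met when the one before it is completed fails the run):
1. the carrier is lifted off the bench in the fingers (height (world z) of carrier above 0.03 m and contact force between the fingers and carrier above 2 N), for 0.3 s.
2. the roller is kept at the viewing point, still, in the middle of the level carrier, for 5 s (x of roller in the frame of view between -0.025 and 0.025 m and y of roller in the frame of view between -0.025 and 0.025 m and z of roller in the frame of view between -0.025 and 0.025 m and y of roller in the frame of carrier between -0.025 and 0.025 m and angle between carrier's own z axis and vertical below 0.12 rad and linear speed of roller below 0.08 m/s and contact force between the fingers and carrier above 2 N and angle between the y axis of carrier and the y axis of station, either way round below 0.2 rad and z of roller in the frame of carrier above 0.053 m), for 5 s.
At the end, for the whole second after the job is handed in: Carrier held by the fingers, tilt under 0.08 rad, trough within 0.2 rad of the station's y; roller centre within 30 mm of the viewing point on each station axis and of the trough's middle, lying in it, under 0.05 m/s. Before: 5 s of this within 25 mm (tilt under 0.12 rad, 0.08 m/s) (x of roller in the frame of view between -0.03 and 0.03 m and y of roller in the frame of view between -0.03 and 0.03 m and z of roller in the frame of view between -0.03 and 0.03 m and y of roller in the frame of carrier between -0.03 and 0.03 m and angle between carrier's own z axis and vertical below 0.08 rad and linear speed of roller below 0.05 m/s and contact force between the fingers and carrier above 2 N and angle between the y axis of carrier and the y axis of station, either way round below 0.2 rad and z of roller in the frame of carrier above 0.053 m); the arm keeps its last pose, push and grip.
It fails at once if the roller knocks against an end stop (over 4 N) (contact force between roller and stop_left above 4 N or contact force between roller and stop_right above 4 N).
It fails at once if the roller comes out of the trough (z of roller in the frame of carrier below 0.047 m or z of roller in the frame of carrier above 0.075 m).
It fails at once if the carrier is tipped over (angle between carrier's own z axis and vertical above 0.5 rad).
It fails at once if the station is hit (contact force between any of carrier, the arm, the fingers and station above 5 N or contact force between roller and station above 3 N).
It fails at once if a bystander is disturbed (distance of any of oil, spanner, tin, stick from where it was at the start of the episode above 0.02 m).
It also fails if it takes over 51 s, if anything falls off the work surface, if the arm or the gripper's body presses on something with over 40 N, if the wrist force passes 120 N, or if a joint passes its speed limit or range.

## Working session

There is one attempt and no reset: what is moved stays moved. The work goes in short steps, Python scripts to look and compute and a tool call to move; the robot and the scene stay as the last step left them, time stands still between calls to the robot, and variables do not carry over. Pictures are saved under pics/ and viewed, at most 10 in all, crops included, and the job is handed in when it is done.

Besides the shell and the picture viewer there is one more tool, called after "Call:" by a JSON object that holds its "name" and its "arguments", one argument or row to a line. jog_arm: Moves the arm, as the interface text tells. Its arguments: {"type":"object","properties":{"series":{"type":"array"},"grip_force":{"type":"number"}},"required":["series"]}

```bash
mkdir -p pics; ls
cat > h.py <<'E'
import numpy as np, cv2
from workcell import ctrl, cams, ticket, spotter
def pts(p):
    K=p["intrinsics"];z=p["range_z"];v,u=np.indices(z.shape)
    c=np.stack([(u-K[0,2])/K[0,0]*z,(v-K[1,2])/K[1,1]*z,z],-1)
    if "R" in p and p["R"] is not None: return (c-p["t"])@p["R"]
    return c
def save(p,n): cv2.imwrite("pics/"+n,p["color"][:,:,::-1])
E
python3 - <<'E'
from h import *
s=ctrl.read_state();print({k:np.round(v,3).tolist() for k,v in s.items()}, ctrl.hold_point_z)
for n in("scene","top"):
    p=cams.read_camera(n);save(p,n+"0.png");P=pts(p)
    print(n,"cam at",np.round(-p["R"].T@p["t"],2))
    for l in("carrier","handle","roller","station","stop_left","stop_right","oil","spanner","tin","stick"):
        for d in spotter.recognise(l,p)[:2]:
            c,r=int(d["point"][0]*640),int(d["point"][1]*400)
            print(l,round(d["conf"],2),(c,r),np.round(P[min(r,399),min(c,639)],3))
E
```

```text
pics
{'t': 0.0, 'q': [-1.182, 0.616, -0.013, 1.425, 0.008, 1.103, -0.04], 'qd': [-0.0, -0.001, 0.001, -0.0, 0.001, 0.0, -0.0], 'effort': [0.0, -45.894, 0.209, -16.574, -0.061, 0.021, 0.0], 'tcp_pos': [0.262, 0.594, 0.218], 'orientation': [-0.0, 0.206, 0.979, -0.001], 'force': [0.019, 0.393, -0.028], 'ft_torque': [-0.019, -0.002, 0.028], 'grasp_force': 0.0, 'gripper_width': 0.093} 0.0188
scene cam at [1.12 0.5  1.22]
carrier 0.71 (301, 180) [ 0.488 -0.208  0.007]
handle 0.65 (299, 183) [ 0.513 -0.192  0.025]
station 0.68 (362, 277) [0.682 0.267 0.154]
stop_left 0.68 (361, 277) [0.684 0.265 0.155]
stop_left 0.66 (298, 179) [ 0.491 -0.222  0.003]
stop_right 0.51 (270, 169) [ 0.57  -0.294  0.068]
stop_right 0.24 (317, 197) [ 0.548 -0.059  0.1  ]
oil 0.9 (383, 324) [0.727 0.396 0.108]
spanner 0.59 (280, 265) [0.791 0.011 0.005]
tin 0.69 (224, 174) [ 0.695 -0.432  0.019]
stick 0.55 (293, 127) [ 0.328 -0.43   0.03 ]
top cam at [ 0.48 -0.04  1.59]
carrier 0.73 (359, 218) [ 0.521 -0.182  0.02 ]
carrier 0.44 (305, 216) [ 0.524 -0.011  0.072]
handle 0.73 (430, 158) [ 0.718 -0.413  0.002]
roller 0.64 (320, 212) [ 0.536 -0.057  0.101]
station 0.65 (227, 183) [0.631 0.243 0.001]
stop_left 0.71 (429, 160) [ 0.711 -0.409  0.003]
stop_right 0.51 (391, 204) [ 0.567 -0.286  0.009]
oil 0.71 (171, 156) [0.7   0.391 0.117]
spanner 0.56 (298, 132) [0.799 0.015 0.002]
tin 0.82 (430, 160) [ 0.712 -0.415 -0.006]
stick 0.92 (440, 281) [ 0.324 -0.438  0.026]
```

Run:
```python
import cv2
a=cv2.imread("pics/scene0.png")[100:360,180:480];cv2.imwrite("pics/s0c.png",cv2.resize(a,None,fx=2.2,fy=2.2))
a=cv2.imread("pics/top0.png")[110:300,150:460];cv2.imwrite("pics/t0c.png",cv2.resize(a,None,fx=2.5,fy=2.5))
```

```text
(no output)
```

View pics/s0c.png

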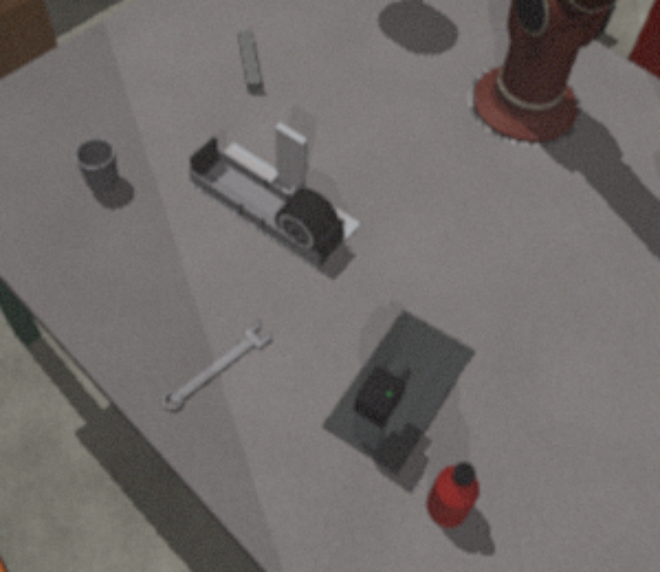

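View pics/t0c.png

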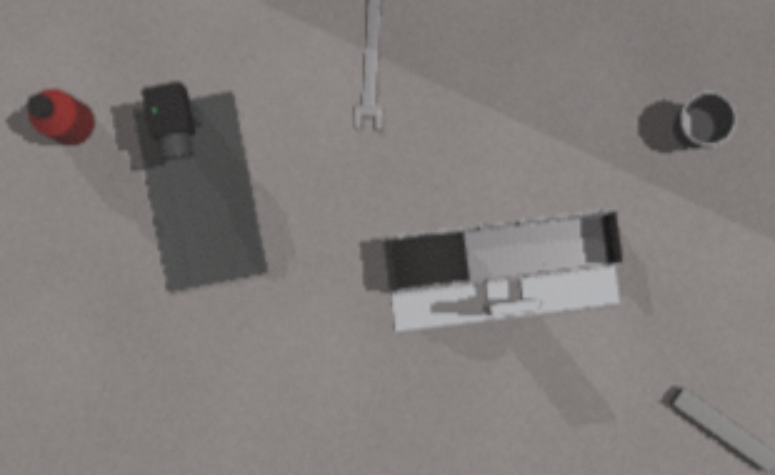

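The scene view shows the carrier (handle towards the robot, roller at its +y end stop), the station with its camera facing the robot, and the oil bottle behind it. In the top crop, the handle top is at about (512,305), the plate corners are at (395,330) and (620,302), and the station plate corners are at (168,291), (267,272), (233,92) and (113,108). Next I'll fit poses from depth.

```bash
cat > fit.py <<'E'
from h import *
from scipy.optimize import minimize
def rect(Q):
    (c,s,a)=cv2.minAreaRect(Q[:,:2].astype(np.float32));return np.round(c,4),np.round(s,4),round(a,2)
A=[];C=[]
for n in("top","scene"):
    p=cams.read_camera(n);P=pts(p).reshape(-1,3);c=p["color"].reshape(-1,3).astype(int)
    ok=(p["range_z"].ravel()>0);P=P[ok];c=c[ok]
    box=lambda x0,x1,y0,y1,z0,z1:(P[:,0]>x0)&(P[:,0]<x1)&(P[:,1]>y0)&(P[:,1]<y1)&(P[:,2]>z0)&(P[:,2]<z1)
    print(n,"bench z",np.median(P[box(.3,.45,-.1,.2,-.05,.05),2]))
    for nm,b in dict(handletop=(.38,.56,-.3,-.05,.140,.165),handle=(.38,.5,-.3,-.05,.05,.165),
        carrier=(.35,.65,-.36,.03,.012,.2),cam=(.55,.85,.12,.34,.12,.18),roller=(.47,.65,-.15,.03,.08,.12),high=(.35,.9,-.5,.5,.1,.3)).items():
        Q=P[box(*b)]
        if len(Q)>5:print(nm,len(Q),np.round(np.median(Q,0),4),Q[:,2].max().round(3),*rect(Q))
    # station plate: dark, low
    m=box(.45,.9,.1,.38,-.02,.02)&(c.sum(1)<230)
    print("plate",rect(P[m]),m.sum(), "bright", c[box(.3,.45,-.1,.2,-.05,.05)].sum(1).mean())
    # grow: image-plane mask cleaned
    M=np.zeros(400*640,np.uint8);M[np.flatnonzero(ok)[m]]=255
    cv2.imwrite(f"pics/m_{n}.png",M.reshape(400,640))
    np.savez(n,P=P,c=c)
E
python3 fit.py
```

```text
top bench z -0.0007852456767986481
handletop 98 [ 0.4763 -0.162   0.1483] 0.155 [ 0.4759 -0.1614] [0.0138 0.059 ] 7.59
handle 111 [ 0.4763 -0.1591  0.1477] 0.155 [ 0.476  -0.1611] [0.014  0.0597] 7.54
carrier 1624 [ 0.5391 -0.1311  0.0627] 0.155 [ 0.5252 -0.1553] [0.113  0.2911] 7.52
cam 491 [0.6946 0.2461 0.1506] 0.161 [0.6925 0.2481] [0.0855 0.0496] 12.04
roller 483 [ 0.5331 -0.063   0.0958] 0.116 [ 0.5139 -0.0775] [0.1048 0.0985] 9.92
high 937 [0.6917 0.2463 0.1473] 0.161 [0.6231 0.1046] [0.6582 0.1125] 67.85
plate (array([0.6173, 0.2652]), array([0.2461, 0.1885]), 13.32) 902 bright 402.3490349264706
scene bench z 0.0005627856221873455
handletop 74 [ 0.4756 -0.1604  0.1491] 0.156 [ 0.4746 -0.1643] [0.0174 0.0605] 5.4
handle 287 [ 0.478  -0.1602  0.111 ] 0.156 [ 0.4769 -0.1237] [0.1424 0.0304] 83.51
carrier 1852 [ 0.5348 -0.1446  0.0464] 0.156 [ 0.522  -0.1584] [0.1185 0.2943] 7.35
cam 465 [0.7004 0.2484 0.1518] 0.159 [0.6903 0.2461] [0.0859 0.0492] 10.02
roller 356 [ 0.5316 -0.0614  0.0969] 0.12 [ 0.5246 -0.0896] [0.1383 0.082 ] 76.23
high 1016 [0.6977 0.2485 0.1446] 0.159 [0.6203 0.1025] [0.6619 0.1147] 67.85
plate (array([0.6205, 0.2441]), array([0.2496, 0.1522]), 13.17) 1790 bright 372.0714002380008
```

Run:
```python
from h import *
for n in("top","scene"):
    d=np.load(n+".npz");P,c=d["P"],d["c"]
    m=(abs(P[:,2])<.02)&(P[:,0]>.48)&(P[:,0]<.8)&(P[:,1]>.1)&(P[:,1]<.4)&(c.sum(1)<(230))
    Q=P[m];y=[];x=[]
    for a in np.arange(.53,.72,.01):
        q=Q[abs(Q[:,0]-a)<.005]
        if len(q)>4:x.append(a);y.append(np.percentile(q[:,1],2))
    f=np.polyfit(x,y,1);print(n,"right edge yaw",np.arctan(f[0]),"y at .6",np.polyval(f,.6),np.std(np.polyval(f,x)-y))
    m=(P[:,2]>.12)&(P[:,0]>.55)&(P[:,0]<.85)&(P[:,1]>.12)&(P[:,1]<.34);q=P[m,:2]
    for yaw in(.17,.19,.21):
        e=np.array([np.cos(yaw),np.sin(yaw)]);g=np.array([-e[1],e[0]])
        m2=(P[:,2]>.142)&m
        a=q@e;b=P[m2,:2]@g
        front=np.percentile(a,1.5);yc=(np.percentile(b,2)+np.percentile(b,98))/2
        print(yaw,np.round((front-.095)*e+yc*g,4),np.ptp(b))
```

```text
top right edge yaw 0.31670570044290725 y at .6 0.16913683859832254 0.005051551837029905
0.17 [0.5574 0.2251] 0.05074141654738741
0.19 [0.5578 0.2221] 0.049825851379907346
0.21 [0.5585 0.2192] 0.04889035653621107
scene right edge yaw 0.21709043250407148 y at .6 0.16596236026196332 0.0013121774095832693
0.17 [0.5557 0.2236] 0.04939694135316432
0.19 [0.5563 0.2206] 0.04920976358058454
0.21 [0.5571 0.2177] 0.049531964033982384
```

Call:
{"name": "jog_arm", "arguments": {
  "series": [
    {"grip":1,"dp":[0.02,-0.045,0],"dr":[0,0,-0.12]},
    {"grip":1,"dp":[0.04,-0.09,0],"dr":[0,0,-0.24]},
    {"grip":1,"dp":[0.06,-0.135,0],"dr":[0,0,-0.36]},
    {"grip":1,"dp":[0.08,-0.18,0],"dr":[0,0,-0.48]},
    {"grip":1,"dp":[0.1,-0.225,0],"dr":[0,0,-0.6]},
    {"grip":1,"dp":[0.12,-0.27,0],"dr":[0,0,-0.72]},
    {"grip":1,"dp":[0.14,-0.315,0],"dr":[0,0,-0.84]},
    {"grip":1,"dp":[0.16,-0.36,0],"dr":[0,0,-0.96]},
    {"grip":1,"dp":[0.175,-0.4,0],"dr":[0,0,-1.025]},
    {"grip":1,"dp":[0.185,-0.445,0],"dr":[0,0,-1.025]},
    {"grip":1,"dp":[0.195,-0.49,0],"dr":[0,0,-1.025]},
    {"grip":1,"dp":[0.2,-0.53,0],"dr":[0,0,-1.025]}
  ],
  "grip_force": 60
}}

```text
t: 2.4
tcp_pos: [0.4627, 0.0625, 0.2191]
orientation: [0.001, 0.66, 0.752, 0.0]
force: [0.8, -0.1, -0.4]
gripper_width: 0.0932
grasp_force: 0.0
```

Call:
{"name": "jog_arm", "arguments": {
  "series": [
    {"grip":1,"dp":[0.003,-0.045,0],"dr":[0,0,0]},
    {"grip":1,"dp":[0.006,-0.09,0],"dr":[0,0,0]},
    {"grip":1,"dp":[0.009,-0.135,0],"dr":[0,0,0]},
    {"grip":1,"dp":[0.012,-0.18,0],"dr":[0,0,0]},
    {"grip":1,"dp":[0.014,-0.215,0],"dr":[0,0,0]},
    {"grip":1,"dp":[0.0135,-0.225,-0.01],"dr":[0,0,0]},
    {"grip":0.6,"dp":[0.0135,-0.225,-0.04],"dr":[0,0,0]},
    {"grip":0.4,"dp":[0.0135,-0.225,-0.07],"dr":[0,0,0]},
    {"grip":0.4,"dp":[0.0135,-0.225,-0.095],"dr":[0,0,0]},
    {"grip":0.4,"dp":[0.0135,-0.225,-0.112],"dr":[0,0,0]},
    {"grip":0.4,"dp":[0.0135,-0.225,-0.112],"dr":[0,0,0]}
  ]
}}

```text
t: 3.5
tcp_pos: [0.4737, -0.1579, 0.1042]
orientation: [-0.003, 0.659, 0.752, -0.001]
force: [0.1, 0.4, -0.0]
gripper_width: 0.0577
grasp_force: 0.0
```

Run:
```python
from h import *
s=ctrl.read_state();p=cams.read_camera("wrist");save(p,"w1.png")
print(s["tcp_pos"],s["orientation"],s["force"],s["gripper_width"],p["mount"].round(3).tolist())
p=cams.read_camera("scene");cv2.imwrite("pics/s1.png",cv2.resize(p["color"][130:280,230:400,::-1],None,fx=3.5,fy=3.5))
P=pts(p).reshape(-1,3);m=(P[:,2]>.06)&(P[:,2]<.115)&(P[:,0]>.48)&(P[:,0]<.62)&(P[:,1]>-.12)&(P[:,1]<.0)
print(np.median(P[m],0))
```

```text
[ 0.47367641 -0.15788894  0.10419922] [-0.00309867  0.65863647  0.75245444 -0.00084534] [ 0.13195992  0.42831611 -0.04680633] 0.05772318414873468 [[0.0, -0.956, -0.293, 0.083], [1.0, 0.0, 0.001, -0.001], [-0.001, -0.293, 0.956, -0.166], [0.0, 0.0, 0.0, 1.0]]
[ 0.53648367 -0.05038798  0.09059763]
```

View pics/s1.png

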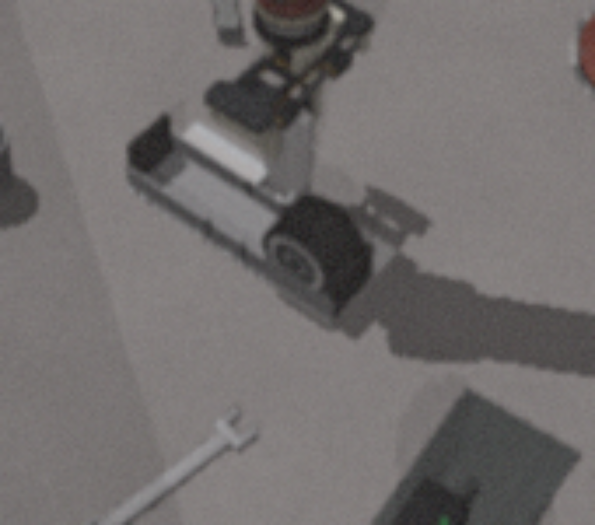

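View pics/w1.png

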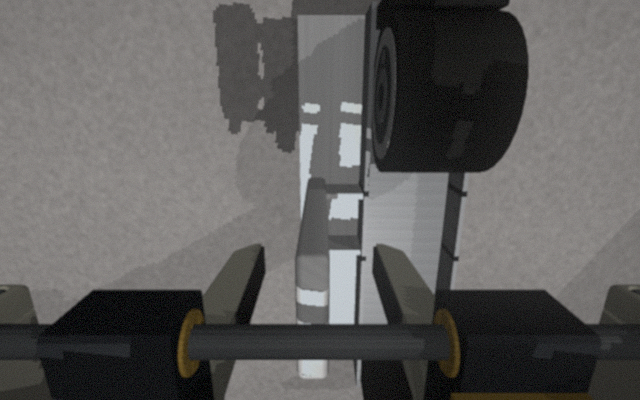

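The scene crop shows the gripper on the handle and the roller at the +y stop. In the wrist view, the fingers (inner edges at columns 255 and 382) straddle the handle at about 312. The roller is at (450,90) and the black marks at (460,190) and (455,258), so this camera can track the roller relative to the tool. I'll close the gripper now.

Call:
{"name": "jog_arm", "arguments": {
  "series": [
    {"grip":0.3,"dp":[0,0,0],"dr":[0,0,0]},
    {"grip":0.22,"dp":[0,0,0],"dr":[0,0,0]},
    {"grip":0.18,"dp":[0,0,0],"dr":[0,0,0]},
    {"grip":0.0,"dp":[0,0,0],"dr":[0,0,0]},
    {"grip":0.0,"dp":[0,0,0],"dr":[0,0,0]},
    {"grip":0.0,"dp":[0,0,0],"dr":[0,0,0]},
    {"grip":0.0,"dp":[0,0,0],"dr":[0,0,0]},
    {"grip":0.0,"dp":[0,0,0],"dr":[0,0,0]}
  ],
  "grip_force": 60
}}

```text
t: 4.4
tcp_pos: [0.4721, -0.1606, 0.1071]
orientation: [-0.002, 0.66, 0.751, -0.001]
force: [-7.8, -1.2, 6.9]
gripper_width: 0.0137
grasp_force: 60.0
```

Call:
{"name": "jog_arm", "arguments": {
  "series": [
    {"grip":0,"dp":[0,0,0.002],"dr":[0,0,0]},
    {"grip":0,"dp":[0,0,0.005],"dr":[0,0,0]},
    {"grip":0,"dp":[0,0,0.01],"dr":[0,0,0]},
    {"grip":0,"dp":[0,0,0.017],"dr":[0,0,0]},
    {"grip":0,"dp":[0,0,0.025],"dr":[0,0,0]},
    {"grip":0,"dp":[0,0,0.034],"dr":[0,0,0]},
    {"grip":0,"dp":[0,0,0.043],"dr":[0,0,0]},
    {"grip":0,"dp":[0,0,0.052],"dr":[0,0,0]},
    {"grip":0,"dp":[0,0,0.06],"dr":[0,0,0]},
    {"grip":0,"dp":[0,0,0.067],"dr":[0,0,0]},
    {"grip":0,"dp":[0,0,0.071],"dr":[0,0,0]},
    {"grip":0,"dp":[0,0,0.071],"dr":[0,0,0]}
  ]
}}

```text
t: 5.6
tcp_pos: [0.4758, -0.1603, 0.1782]
orientation: [0.001, 0.659, 0.752, 0.0]
force: [-0.6, -0.3, -9.2]
gripper_width: 0.0137
grasp_force: 60.0
```

```bash
cat > look.py <<'E'
from h import *
from scipy.spatial.transform import Rotation as Ro
from scipy.optimize import least_squares
# carrier pose by fitting to world-frame cloud near gripper; roller via wrist+scene
def grab():
    s=ctrl.read_state();q=np.array(s["orientation"]);R=Ro.from_quat(q[[1,2,3,0]]).as_matrix()
    w=cams.read_camera("wrist");C=pts(w);ok=w["range_z"]>0
    M=w["mount"];T=C@M[:3,:3].T+M[:3,3]
    W=T@R.T+s["tcp_pos"]
    sc=cams.read_camera("scene");S=pts(sc)
    return s,R,w,W,ok,sc,S
if __name__=="__main__":
    import sys
    s,R,w,W,ok,sc,S=grab()
    tag=sys.argv[1];np.savez("l"+tag,W=W,ok=ok,S=S,R=R,tcp=s["tcp_pos"],wc=w["color"],scc=sc["color"])
    yaw=np.arctan2(R[1,1],R[0,1])
    print("t",s["t"],"tcp",np.round(s["tcp_pos"],4),"toolz",np.round(R[:,2],4),"yaw",round(yaw,4),"F",np.round(s["force"],1),np.round(s["ft_torque"],2))
E
python3 look.py 1
python3 - <<'E'
from h import *
d=np.load("l1.npz");save({"color":d["wc"]},"w2.png")
W,S,R,tcp=d["W"],d["S"],d["R"],d["tcp"]
L=lambda X:(X-tcp)@np.array([R[:,1],-R[:,0],-R[:,2]]).T   # carrier-like axes
# check direction signs
print(np.array([R[:,1],-R[:,0],-R[:,2]]).round(2))
for r,c in((20,330),(100,315),(100,450),(220,400),(215,345),(5,450)): print(r,c,W[r,c].round(4))
E
```

```text
t 5.6 tcp [ 0.4758 -0.1603  0.1782] toolz [ 1.3e-03 -4.0e-04 -1.0e+00] yaw 0.131 F [-0.6 -0.3 -9.2] [-0.53  0.5  -0.03]
[[ 0.99  0.13  0.  ]
 [ 0.13 -0.99  0.  ]
 [-0.    0.    1.  ]]
20 330 [ 0.4658 -0.024   0.0736]
100 315 [ 0.4623 -0.0794  0.0747]
100 450 [ 0.5276 -0.0704  0.172 ]
220 400 [ 0.5421 -0.1621  0.0854]
215 345 [ 0.4986 -0.1665  0.0768]
5 450 [ 0.5294 -0.0203  0.1344]
```

View pics/w2.png

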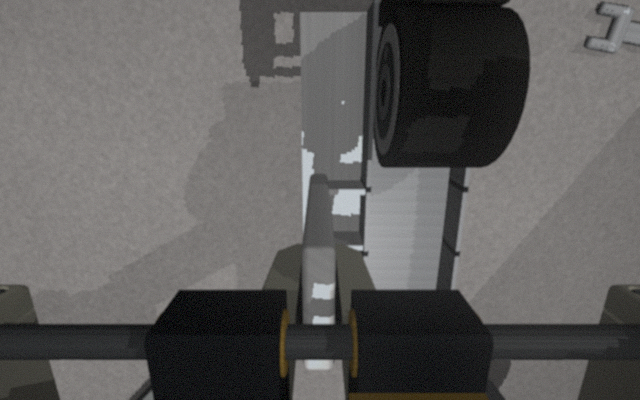

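The carrier is lifted and the handle is pinched at columns 303–335. The roller is still at the +y stop, at (450,85). Next I'll estimate the carrier's tilt in the fingers and track the roller.

```bash
cat > est.py <<'E'
import sys
from h import *
from scipy.optimize import least_squares
from scipy.spatial.transform import Rotation as Ro
def est(tag,verb=True):
    d=np.load(f"l{tag}.npz");W,S,R,tcp=d["W"],d["S"],d["R"],d["tcp"]
    A=np.array([R[:,1],R[:,0],-R[:,2]])            # rows: nominal carrier axes
    hw=tcp-0.0188*R[:,2]                           # grasp point
    o=np.array([-.07,0,.125])
    loc=lambda X:(X-hw)@A.T+o                       # nominal carrier coords
    w=loc(W.reshape(-1,3))[d["ok"].ravel()];s=loc(S.reshape(-1,3))
    def box(X,a):return X[(X[:,0]>a[0])&(X[:,0]<a[1])&(X[:,1]>a[2])&(X[:,1]<a[3])&(X[:,2]>a[4])&(X[:,2]<a[5])]
    out={}
    pl=box(w,(-.08,-.058,.04,.13,-.02,.03));c=np.linalg.lstsq(np.c_[pl[:,:2],np.ones(len(pl))],pl[:,2],rcond=None)[0]
    out["plate slope x,y, z@y0"]=c,len(pl)
    for n,X in(("w",w),("s",s)):
        for nm,y in(("L",.14),("R",-.14)):
            q=box(X,(-.028,.028,y-.02,y+.02,.058,.09));
            if len(q)>8:out[n+nm+" stop top"]=(np.median(q,0).round(4),len(q))
        pl=box(X,(-.08,-.045,-.14,-.05,-.02,.03))
        if len(pl)>20: out[n+"plateR"]=np.median(pl,0).round(4),len(pl)
        pl=box(X,(-.08,-.045,.05,.14,-.02,.03))
        if len(pl)>20: out[n+"plateL"]=np.median(pl,0).round(4),len(pl)
        q=box(X,(-.024,.024,-.125,.132,.07,.115))     # roller top part
        if len(q)>30:
            f=least_squares(lambda p:np.hypot(q[:,1]-p[0],q[:,2]-p[1])-.045,[np.median(q[:,1]),.059],loss="soft_l1",f_scale=.002)
            out[n+" roller y,z"]=f.x.round(4),len(q),"world",(( np.array([0,*f.x])-o)@A+hw).round(4)
    for k,v in out.items():print(k,v)
if __name__=="__main__":est(sys.argv[1])
E
python3 est.py 1
```

```text
plate slope x,y, z@y0 (array([ 0.00207674, -0.00200745,  0.00358775]), 3679)
wL stop top (array([-1.000e-04,  1.263e-01,  7.660e-02]), 2174)
wplateL (array([-0.0626,  0.0983,  0.0032]), 6051)
w roller y,z (array([0.0868, 0.0555]), 15431, 'world', array([ 0.5339, -0.0651,  0.1276]))
sL stop top (array([0.0012, 0.1285, 0.0701]), 123)
sR stop top (array([ 1.00e-04, -1.41e-01,  6.86e-02]), 55)
splateR (array([-0.0678, -0.0935,  0.0043]), 95)
splateL (array([-0.0692,  0.1275,  0.003 ]), 43)
s roller y,z (array([0.0853, 0.0555]), 267, 'world', array([ 0.5341, -0.0666,  0.1276]))
```

Call:
{"name": "jog_arm", "arguments": {
  "series": [
    {"grip":0,"dp":[0,0,0],"dr":[-0.01,-0.001,0.001]},
    {"grip":0,"dp":[0,0.002,0],"dr":[-0.02,-0.003,0.002]},
    {"grip":0,"dp":[0,0.006,0],"dr":[-0.03,-0.004,0.003]},
    {"grip":0,"dp":[0,0.013,0],"dr":[-0.03,-0.004,0.005]},
    {"grip":0,"dp":[0.001,0.024,0],"dr":[-0.03,-0.004,0.007]},
    {"grip":0,"dp":[0.001,0.038,0],"dr":[-0.03,-0.004,0.01]},
    {"grip":0,"dp":[0.002,0.056,0],"dr":[-0.03,-0.004,0.013]},
    {"grip":0,"dp":[0.003,0.077,0],"dr":[-0.03,-0.004,0.016]},
    {"grip":0,"dp":[0.004,0.102,0],"dr":[-0.03,-0.004,0.02]},
    {"grip":0,"dp":[0.005,0.128,0],"dr":[-0.03,-0.004,0.025]},
    {"grip":0,"dp":[0.006,0.156,0],"dr":[-0.03,-0.004,0.03]},
    {"grip":0,"dp":[0.007,0.1845,0],"dr":[-0.03,-0.004,0.035]}
  ]
}}

```text
t: 6.9
tcp_pos: [0.4818, 0.0269, 0.1776]
orientation: [0.011, 0.646, 0.764, -0.01]
force: [0.2, 0.7, -9.4]
gripper_width: 0.0136
grasp_force: 60.0
```

Call:
{"name": "jog_arm", "arguments": {
  "series": [
    {"grip":0,"dp":[0.001,0.0285,0],"dr":[0,0,0.005]},
    {"grip":0,"dp":[0.002,0.0565,0],"dr":[0,0,0.01]},
    {"grip":0,"dp":[0.003,0.0825,0],"dr":[0,0,0.015]},
    {"grip":0,"dp":[0.004,0.1075,0],"dr":[0,0,0.02]},
    {"grip":0,"dp":[0.004,0.1285,0],"dr":[0,0,0.024]},
    {"grip":0,"dp":[0.005,0.1465,0],"dr":[0,0,0.027]},
    {"grip":0,"dp":[0.005,0.1605,0],"dr":[0,0,0.03]},
    {"grip":0,"dp":[0.006,0.1715,0],"dr":[0,0,0.032]},
    {"grip":0,"dp":[0.006,0.1785,0],"dr":[0,0,0.033]},
    {"grip":0,"dp":[0.006,0.1825,0],"dr":[0,0,0.034]},
    {"grip":0,"dp":[0.006,0.1845,0],"dr":[0,0,0.034]},
    {"grip":0,"dp":[0.006,0.1845,0],"dr":[0,0,0.034]}
  ]
}}

```text
t: 8.1
tcp_pos: [0.4884, 0.2083, 0.1776]
orientation: [0.012, 0.633, 0.774, -0.01]
force: [-0.8, -0.9, -9.7]
gripper_width: 0.0139
grasp_force: 60.0
```

```bash
python3 look.py 2; python3 est.py 2
```

```text
t 8.1 tcp [0.4884 0.2083 0.1776] toolz [ 0.0052 -0.0302 -0.9995] yaw 0.1992 F [-0.8 -0.9 -9.7] [-0.46  0.49 -0.04]
plate slope x,y, z@y0 (array([-0.00019254, -0.00273946,  0.00346806]), 3680)
wL stop top (array([-0.    ,  0.1263,  0.0767]), 2177)
wplateL (array([-0.0625,  0.0984,  0.0032]), 6059)
w roller y,z (array([0.0868, 0.0555]), 15436, 'world', array([0.5401, 0.3056, 0.1242]))
sL stop top (array([0.0004, 0.1297, 0.0704]), 108)
sR stop top (array([ 0.0012, -0.1435,  0.0701]), 58)
splateR (array([-0.0686, -0.0949,  0.0044]), 154)
s roller y,z (array([0.0849, 0.0559]), 384, 'world', array([0.5405, 0.3038, 0.1247]))
```

```bash
cat > sim.py <<'E'
import numpy as np
def sim(y,v,t0,rows,bias=0.,res=.011,lag=.08,extra=.3):
    t=t0;dt=.002;cmd0=t0;out=[]
    rows=list(rows)+[rows[-1]]*int(extra*10)
    for r in rows:
        for k in range(50):
            c=cmd0+(r-cmd0)*(k+1)/50;t+=(c-t)*dt/lag
            u=y/1.545-t-bias
            if v==0 and abs(u)<res:a=0
            else:
                sg=np.sign(v) if v else np.sign(u)
                a=6.5*(u-res*sg)
            vn=v+a*dt
            if v!=0 and vn*v<0:vn=0
            v=vn;y+=v*dt
            if y>.09:y,v=.09,0.
        cmd0=r;out.append((round(y*1e3,1),round(v*1e3)))
    return out
E
python3 - <<'E'
from sim import sim
for rows in([0,.03,.06,.09,.09,.09,.07,.05,.04,.04,.04],[0,.03,.06,.09,.095,.095,.08,.06,.045,.04,.04],[0,.03,.06,.09,.1,.1,.08,.06,.045,.04,.04]):
  for b in(-.004,.0,.004):
    for res in(.009,.013):print(b,res,sim(.09,0,-.03,rows,b,res)[5:])
E
```

```text
-0.004 0.009 [(np.float64(89.0), -14), (np.float64(87.1), -24), (np.float64(84.4), -27), (np.float64(82.0), -20), (np.float64(80.7), -7), (np.float64(80.6), 2), (np.float64(81.0), 7), (np.float64(81.9), 12), (np.float64(83.4), 17)]
-0.004 0.013 [(np.float64(89.4), -9), (np.float64(88.1), -17), (np.float64(86.4), -16), (np.float64(85.2), -5), (np.float64(85.1), 1), (np.float64(85.4), 4), (np.float64(86.0), 8), (np.float64(86.9), 12), (np.float64(88.4), 17)]
0.0 0.009 [(np.float64(88.5), -19), (np.float64(85.9), -32), (np.float64(82.3), -38), (np.float64(78.6), -35), (np.float64(75.5), -26), (np.float64(73.4), -16), (np.float64(72.3), -6), (np.float64(72.2), 0), (np.float64(72.2), 0)]
0.0 0.013 [(np.float64(89.0), -14), (np.float64(87.1), -24), (np.float64(84.4), -27), (np.float64(82.0), -20), (np.float64(80.7), -7), (np.float64(80.5), 0), (np.float64(80.5), 0), (np.float64(80.5), 0), (np.float64(80.5), 0)]
0.004 0.009 [(np.float64(87.9), -25), (np.float64(84.6), -41), (np.float64(80.0), -50), (np.float64(74.9), -51), (np.float64(70.1), -46), (np.float64(65.7), -42), (np.float64(61.8),
[... 2410 characters left out ...]
3 [(np.float64(88.7), -20), (np.float64(85.8), -36), (np.float64(81.7), -46), (np.float64(77.0), -46), (np.float64(72.7), -40), (np.float64(69.2), -30), (np.float64(66.8), -19), (np.float64(65.3), -9), (np.float64(64.9), 0)]
0.004 0.009 [(np.float64(87.6), -30), (np.float64(83.4), -52), (np.float64(77.3), -69), (np.float64(69.9), -77), (np.float64(62.0), -79), (np.float64(54.1), -80), (np.float64(46.0), -82), (np.float64(37.6), -87), (np.float64(28.4), -96)]
0.004 0.013 [(np.float64(88.2), -25), (np.float64(84.7), -44), (np.float64(79.6), -57), (np.float64(73.6), -61), (np.float64(67.5), -59), (np.float64(61.8), -54), (np.float64(56.6), -50), (np.float64(51.7), -48), (np.float64(47.0), -47)]
```

Create track.py:
```python
from h import *
from scipy.optimize import least_squares
from scipy.spatial.transform import Rotation as Ro
o=np.array([-.07,0,.125]);OFF=.0034
def shot():
    s=ctrl.read_state();q=np.array(s["orientation"]);R=Ro.from_quat(q[[1,2,3,0]]).as_matrix()
    w=cams.read_camera("wrist");M=w["mount"]
    X=pts(w).reshape(-1,3)@M[:3,:3].T+M[:3,3]           # tool frame
    X=X[w["range_z"].ravel()>0]+[0,0,.0188]
    L=np.c_[X[:,1],X[:,0],-X[:,2]]+o
    b=lambda *a:L[(L[:,0]>a[0])&(L[:,0]<a[1])&(L[:,1]>a[2])&(L[:,1]<a[3])&(L[:,2]>a[4])&(L[:,2]<a[5])]
    pl=b(-.08,-.058,.04,.13,-.02,.03);c=np.linalg.lstsq(np.c_[pl[:,:2],np.ones(len(pl))],pl[:,2],rcond=None)[0]
    q=b(-.024,.024,-.125,.132,.074,.115)
    f=least_squares(lambda p:np.hypot(q[:,1]-p[0],q[:,2]-p[1])-.045,[np.median(q[:,1]),.059],loss="soft_l1",f_scale=.002).x
    A=np.array([R[:,1],R[:,0],-R[:,2]])
    wr=(np.array([0,*f])-o)@A+s["tcp_pos"]-.0188*R[:,2]
    g=wr-[.5575,.22,.13];yw=.2
    return s["t"],f[0]+OFF,f[1],len(q),R[2,0],c[1],R[2,1]+c[0],[g[0]*np.cos(yw)+g[1]*np.sin(yw),-g[0]*np.sin(yw)+g[1]*np.cos(yw),g[2]],s
a=shot();z=shot()
for k in(a,z):print("t %.2f y %.1fmm z %.1f n%d tool tilt %.4f slope %.4f xpitch %.4f"%(k[0],k[1]*1e3,k[2]*1e3,*k[3:7]),"view err mm",np.round(np.array(k[7])*1e3,1))
print("v mm/s %.0f"%((z[1]-a[1])/.05*1e3),"balance t %.4f"%(z[1]/1.545),"F",a[-1]["force"].round(1))
```

```text
(no output)
```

Call:
{"name": "jog_arm", "arguments": {
  "series": [
    {"grip":0,"dp":[0,0,0],"dr":[0.03,0.006,0]},
    {"grip":0,"dp":[0,0,0],"dr":[0.059,0.012,0]},
    {"grip":0,"dp":[0,0,0],"dr":[0.088,0.018,0]},
    {"grip":0,"dp":[0,0,0],"dr":[0.118,0.024,0]},
    {"grip":0,"dp":[0,0,0],"dr":[0.127,0.026,0]},
    {"grip":0,"dp":[0,0,0],"dr":[0.127,0.026,0]},
    {"grip":0,"dp":[0,0,0],"dr":[0.108,0.022,0]},
    {"grip":0,"dp":[0,0,0],"dr":[0.088,0.018,0]},
    {"grip":0,"dp":[0,0,0],"dr":[0.074,0.015,0]},
    {"grip":0,"dp":[0,0,0],"dr":[0.069,0.014,0]}
  ]
}}

```text
t: 9.2
tcp_pos: [0.4879, 0.2102, 0.1776]
orientation: [-0.016, 0.632, 0.775, 0.012]
force: [-0.9, -0.1, -9.8]
gripper_width: 0.0137
grasp_force: 60.0
```

```bash
python3 track.py
```

```text
t 9.20 y 59.1mm z 57.0 n13416 tool tilt 0.0399 slope -0.0027 xpitch 0.0019 view err mm [-0.3 62.   0.6]
t 9.25 y 56.8mm z 57.1 n13345 tool tilt 0.0399 slope -0.0026 xpitch -0.0034 view err mm [-0.3 59.5  0.6]
v mm/s -46 balance t 0.0367 F [-0.9 -0.1 -9.8]
```

Run:
```python
from sim import sim
for rows in([.036,.03,.025,.02,.017,.015,.013,.013],[.036,.032,.028,.024,.02,.017,.015,.013,.012,.011],[.035,.031,.026,.022,.018,.015,.012,.01,.01]):
  for b in(-.006,-.003,.0):
    for res in(.009,.013):print(b,res,[(float(a),c) for a,c in sim(.0545,-.046,.04,rows,b,res)[3:]])
```

```text
-0.006 0.009 [(41.7, -14), (40.9, -1), (41.0, 3), (41.6, 8), (42.7, 15), (44.6, 23), (47.3, 32), (51.0, 42)]
-0.006 0.013 [(43.9, -3), (43.9, 0), (44.0, 2), (44.4, 6), (45.3, 11), (46.7, 17), (48.8, 24), (51.6, 33)]
-0.003 0.009 [(40.0, -23), (38.2, -13), (37.5, -1), (37.5, 2), (37.8, 4), (38.5, 8), (39.5, 12), (40.9, 16)]
-0.003 0.013 [(42.2, -12), (41.7, 0), (41.7, 0), (41.8, 1), (41.9, 3), (42.4, 5), (43.1, 8), (44.1, 12)]
0.0 0.009 [(38.4, -32), (35.5, -25), (33.5, -16), (32.4, -7), (32.2, 0), (32.2, 0), (32.2, 0), (32.2, 0)]
0.0 0.013 [(40.6, -20), (39.1, -9), (38.8, 0), (38.8, 0), (38.8, 0), (38.8, 0), (38.8, 0), (38.8, 0)]
-0.006 0.009 [(41.4, -17), (40.2, -7), (40.0, 1), (40.2, 4), (40.8, 9), (42.0, 15), (43.9, 23), (46.7, 33), (50.6, 44), (55.7, 57)]
-0.006 0.013 [(43.6, -6), (43.5, 0), (43.5, 0), (43.6, 2), (44.0, 6), (44.8, 11), (46.3, 18), (48.4, 25), (51.4, 35), (55.4, 45)]
-0.003 0.009 [(39.7, -26), (37.5, -18), (36.1, -9), (35.7, 0), (35.8, 1), (36.0, 3), (36.5, 6), (37.3, 11), (38.6, 15), (40.4, 21)]
-0.003 0.013 [(41.9, -15), (41.1, -3), (41.0, 0), (41.0, 0), (41.0, 
[... 326 characters left out ...]
009 [(41.7, -15), (40.8, -3), (40.8, 2), (41.3, 7), (42.4, 14), (44.3, 23), (47.1, 34), (51.1, 46), (56.4, 60)]
-0.006 0.013 [(43.9, -3), (43.9, 0), (43.9, 1), (44.2, 5), (45.0, 11), (46.5, 18), (48.7, 27), (51.9, 37), (56.2, 49)]
-0.003 0.009 [(40.0, -24), (38.1, -15), (37.2, -3), (37.2, 1), (37.5, 5), (38.2, 9), (39.4, 15), (41.2, 22), (43.7, 29)]
-0.003 0.013 [(42.2, -12), (41.7, 0), (41.7, 0), (41.7, 1), (41.9, 3), (42.4, 7), (43.4, 12), (44.9, 18), (47.0, 24)]
0.0 0.009 [(38.4, -32), (35.4, -26), (33.2, -18), (31.8, -9), (31.4, 0), (31.5, 0), (31.5, 1), (31.7, 2), (31.9, 3)]
0.0 0.013 [(40.6, -21), (39.0, -11), (38.5, 0), (38.5, 0), (38.5, 0), (38.6, 1), (38.7, 2), (38.9, 3), (39.3, 5)]
```

Call:
{"name": "jog_arm", "arguments": {
  "series": [
    {"grip":0,"dp":[0,0,0],"dr":[-0.003,-0.001,0]},
    {"grip":0,"dp":[0,0,0],"dr":[-0.006,-0.001,0]},
    {"grip":0,"dp":[0,0,0],"dr":[-0.01,-0.002,0]},
    {"grip":0,"dp":[0,0,0],"dr":[-0.012,-0.002,0]},
    {"grip":0,"dp":[0,0,0],"dr":[-0.012,-0.002,0]},
    {"grip":0,"dp":[0,0,0],"dr":[-0.012,-0.002,0]}
  ]
}}

```text
t: 9.9
tcp_pos: [0.4884, 0.2089, 0.1776]
orientation: [-0.011, 0.633, 0.774, 0.009]
force: [0.2, -0.3, -10.2]
gripper_width: 0.0137
grasp_force: 60.0
```

```bash
python3 track.py
```

```text
t 9.90 y 40.3mm z 57.7 n12505 tool tilt 0.0281 slope -0.0028 xpitch 0.0007 view err mm [ 0.1 41.1  0.1]
t 9.95 y 40.2mm z 57.7 n12505 tool tilt 0.0281 slope -0.0026 xpitch -0.0010 view err mm [ 0.1 41.   0.2]
v mm/s -2 balance t 0.0260 F [  0.2  -0.3 -10.2]
```

Run:
```python
from sim import sim
for rows in([.048,.055,.05,.035,.02,.012,.01,.01],[.048,.058,.055,.04,.022,.01,.008,.008],[.048,.06,.06,.04,.02,.01,.006,.006]):
  for b in(-.005,-.002,.001):
    for res in(.010,.012):print(b,res,[(float(a),c) for a,c in sim(.0402,0,.028,rows,b,res)[1:]])
```

```text
-0.005 0.01 [(40.2, -2), (39.7, -8), (38.6, -13), (37.4, -11), (36.7, -2), (36.8, 2), (37.2, 6), (38.1, 12), (39.6, 19), (41.9, 26)]
-0.005 0.012 [(40.2, -1), (39.9, -6), (39.1, -9), (38.3, -6), (38.1, 0), (38.1, 1), (38.4, 5), (39.2, 10), (40.5, 16), (42.4, 22)]
-0.002 0.01 [(40.1, -3), (39.4, -11), (37.9, -18), (35.9, -19), (34.2, -13), (33.5, -1), (33.6, 1), (33.8, 3), (34.3, 6), (35.0, 9)]
-0.002 0.012 [(40.1, -2), (39.6, -9), (38.4, -14), (36.9, -14), (35.9, -5), (35.8, 0), (35.8, 1), (36.0, 3), (36.4, 5), (37.0, 7)]
0.001 0.01 [(40.0, -5), (39.0, -15), (36.9, -25), (34.2, -28), (31.5, -24), (29.5, -16), (28.4, -6), (28.2, 0), (28.2, 0), (28.2, 0)]
0.001 0.012 [(40.1, -4), (39.3, -13), (37.6, -20), (35.4, -22), (33.4, -17), (32.2, -6), (32.1, 0), (32.1, 0), (32.1, 0), (32.1, 0)]
-0.005 0.01 [(40.2, -2), (39.6, -10), (38.2, -17), (36.3, -19), (34.8, -12), (34.3, 0), (34.5, 5), (35.3, 11), (36.7, 17), (38.8, 25)]
-0.005 0.012 [(40.2, -1), (39.8, -7), (38.7, -14), (37.2, -14), (36.3, -5), (36.2, 1), (36.5, 5), (37.3, 10), (38.6, 17), (40.6, 23)]
-0.002 0.01 [(40.1, -4), (39.3, -13)
[... 613 characters left out ...]
, (35.0, 18), (37.2, 26)]
-0.005 0.012 [(40.2, -1), (39.7, -9), (38.4, -17), (36.5, -18), (35.1, -9), (34.9, 1), (35.1, 5), (36.0, 11), (37.4, 18), (39.6, 26)]
-0.002 0.01 [(40.1, -4), (39.2, -15), (37.1, -27), (34.1, -31), (31.1, -27), (29.0, -16), (28.0, -2), (28.1, 2), (28.4, 5), (29.0, 8)]
-0.002 0.012 [(40.1, -3), (39.4, -12), (37.6, -23), (35.1, -26), (32.8, -20), (31.5, -6), (31.4, 1), (31.6, 3), (32.0, 6), (32.8, 9)]
0.001 0.01 [(40.0, -6), (38.8, -19), (36.2, -33), (32.4, -40), (28.4, -39), (24.9, -31), (22.3, -21), (20.7, -11), (20.2, 0), (20.2, 0)]
0.001 0.012 [(40.0, -4), (39.1, -16), (36.8, -29), (33.6, -34), (30.3, -31), (27.6, -21), (26.2, -8), (25.9, 0), (25.9, 0), (25.9, 0)]
```

Run:
```python
from sim import sim
print(sim(.09,0,-.03,[0,.03,.06,.09,.1,.1,.08,.06,.045,.04],-.0027,.011,.03,0)[5:])
print(sim(.0547,-.046,.04,[.037,.034,.03,.028,.028,.028],-.0027,.011,.03,0))
for rows in([.048,.065,.065,.05,.035,.022,.015,.012,.010,.010],[.05,.065,.065,.055,.035,.020,.012,.010,.010,.01],[.05,.07,.07,.055,.035,.018,.012,.010,.008,.008]):
  for b in(-.004,-.002,.0):
    for res in(.010,.012):print(b,res,[(float(a),c) for a,c in sim(.0402,0,.028,rows,b,res,.03)[2:]])
```

```text
[(np.float64(87.1), -32), (np.float64(83.0), -48), (np.float64(77.8), -54), (np.float64(72.5), -51), (np.float64(67.9), -41)]
[(np.float64(50.4), -40), (np.float64(46.6), -35), (np.float64(43.5), -28), (np.float64(41.0), -21), (np.float64(39.3), -13), (np.float64(38.3), -6)]
-0.004 0.01 [(38.3, -24), (35.2, -38), (30.9, -45), (26.4, -45), (22.1, -39), (18.6, -31), (15.9, -22), (14.1, -14), (13.2, -5), (13.0, 0), (13.0, 0)]
-0.004 0.012 [(38.6, -21), (35.8, -34), (32.1, -39), (28.2, -37), (24.9, -29), (22.5, -18), (21.2, -6), (21.1, 0), (21.1, 0), (21.1, 0), (21.1, 0)]
-0.002 0.01 [(38.0, -27), (34.5, -43), (29.7, -52), (24.4, -53), (19.2, -50), (14.5, -44), (10.4, -39), (6.8, -34), (3.5, -31), (0.6, -28), (-2.2, -27)]
-0.002 0.012 [(38.3, -24), (35.2, -38), (30.9, -45), (26.4, -45), (22.1, -39), (18.6, -31), (15.9, -22), (14.1, -14), (13.2, -5), (13.0, 0), (13.0, 0)]
0.0 0.01 [(37.7, -30), (33.7, -47), (28.4, -58), (22.4, -62), (16.3, -60), (10.4, -58), (4.7, -56), (-0.8, -55), (-6.4, -56), (-12.2, -60), (-18.5, -67)]
0.0 0.012 [(38.0, -27), (34.5, -43), (29.7, -52), (24.4, -53), (19
[... 1212 characters left out ...]
20.3, -41), (16.8, -30), (14.3, -20), (12.9, -9), (12.5, 0), (12.5, 0), (12.5, 0)]
-0.002 0.01 [(37.5, -32), (33.3, -51), (27.5, -63), (21.0, -66), (14.6, -62), (8.7, -57), (3.2, -53), (-1.9, -50), (-6.8, -49), (-11.7, -50), (-16.9, -54)]
-0.002 0.012 [(37.9, -29), (34.0, -47), (28.7, -57), (23.0, -57), (17.5, -51), (12.8, -43), (8.8, -36), (5.6, -29), (3.0, -23), (0.9, -19), (-0.8, -15)]
0.0 0.01 [(37.2, -35), (32.6, -56), (26.2, -70), (18.9, -74), (11.6, -72), (4.4, -70), (-2.5, -70), (-9.5, -71), (-16.8, -75), (-24.7, -82), (-33.4, -93)]
0.0 0.012 [(37.5, -32), (33.3, -51), (27.5, -63), (21.0, -66), (14.6, -62), (8.7, -57), (3.2, -53), (-1.9, -50), (-6.8, -49), (-11.7, -50), (-16.9, -54)]
```

Call:
{"name": "jog_arm", "arguments": {
  "series": [
    {"grip":0,"dp":[0,0,0],"dr":[0.02,0.004,0]},
    {"grip":0,"dp":[0,0,0],"dr":[0.036,0.007,0]},
    {"grip":0,"dp":[0,0,0],"dr":[0.036,0.007,0]},
    {"grip":0,"dp":[0,0,0],"dr":[0.022,0.004,0]},
    {"grip":0,"dp":[0,0,0],"dr":[0.007,0.001,0]},
    {"grip":0,"dp":[0,0,0],"dr":[-0.006,-0.001,0]},
    {"grip":0,"dp":[0,0,0],"dr":[-0.013,-0.003,0]}
  ]
}}

```text
t: 10.7
tcp_pos: [0.4882, 0.2098, 0.1776]
orientation: [-0.006, 0.632, 0.775, 0.004]
force: [-1.0, -0.8, -10.1]
gripper_width: 0.0137
grasp_force: 60.0
```

```bash
python3 track.py
```

```text
t 10.70 y 15.0mm z 58.2 n11363 tool tilt 0.0144 slope -0.0017 xpitch -0.0007 view err mm [-0.  16.2 -0.3]
t 10.75 y 12.3mm z 58.3 n11298 tool tilt 0.0144 slope -0.0009 xpitch -0.0007 view err mm [-0.1 13.7 -0.3]
v mm/s -52 balance t 0.0080 F [ -1.   -0.8 -10.1]
```

Run:
```python
from sim import sim
for rows in([0,-.005,-.005,-.003,-.003],[-.004,-.01,-.008,-.004,-.002],[-.003,-.008,-.006,-.003,-.001]):
  for b in(-.004,-.001,):
    for res in(.010,.012):print(b,res,[(float(a),c) for a,c in sim(.0098,-.053,.0144,rows,b,res,.03)])
```

```text
-0.004 0.01 [(4.7, -47), (0.5, -37), (-2.6, -25), (-4.5, -15), (-5.5, -6), (-5.7, 0), (-5.7, 0), (-5.7, 0)]
-0.004 0.012 [(4.8, -46), (0.8, -34), (-2.0, -21), (-3.4, -9), (-3.8, 0), (-3.8, 0), (-3.8, 0), (-3.8, 0)]
-0.001 0.01 [(4.6, -49), (0.1, -41), (-3.5, -31), (-6.2, -23), (-8.2, -17), (-9.7, -12), (-10.6, -7), (-11.1, -3)]
-0.001 0.012 [(4.7, -48), (0.4, -38), (-2.9, -27), (-5.1, -18), (-6.4, -10), (-7.0, -2), (-7.0, 0), (-7.0, 0)]
-0.004 0.01 [(4.8, -47), (0.8, -33), (-1.8, -19), (-3.0, -6), (-3.2, 0), (-3.2, 0), (-3.2, 0), (-3.2, 0)]
-0.004 0.012 [(4.8, -45), (1.0, -31), (-1.2, -15), (-1.9, 0), (-1.9, 0), (-1.9, 0), (-1.9, 0), (-1.9, 0)]
-0.001 0.01 [(4.7, -49), (0.4, -37), (-2.7, -25), (-4.7, -15), (-5.8, -8), (-6.3, -2), (-6.3, 0), (-6.3, 0)]
-0.001 0.012 [(4.7, -47), (0.6, -35), (-2.1, -21), (-3.6, -9), (-4.0, 0), (-4.0, 0), (-4.0, 0), (-4.0, 0)]
-0.004 0.01 [(4.8, -47), (0.7, -34), (-2.1, -21), (-3.6, -10), (-4.1, -1), (-4.1, 0), (-4.1, 0), (-4.1, 0)]
-0.004 0.012 [(4.8, -45), (1.0, -32), (-1.4, -17), (-2.5, -4), (-2.5, 0), (-2.5, 0), (-2.5, 0), (-2.5, 0)]
-0.001 0.01 [(4.7, -49), (0.3, -38), (-3.0, -27), (-5.2, -19), (-6.7, -12), (-7.7, -7), (-8.2, -3), (-8.3, 0)]
-0.001 0.012 [(4.7, -47), (0.6, -36), (-2.4, -23), (-4.1, -13), (-5.0, -5), (-5.1, 0), (-5.1, 0), (-5.1, 0)]
```

Second profile. Shifts from 0.0144: −.018, −.024, −.022, −.018, −.016.

Call:
{"name": "jog_arm", "arguments": {
  "series": [
    {"grip":0,"dp":[0,0,0],"dr":[-0.018,-0.004,0]},
    {"grip":0,"dp":[0,0,0],"dr":[-0.024,-0.005,0]},
    {"grip":0,"dp":[0,0,0],"dr":[-0.022,-0.004,0]},
    {"grip":0,"dp":[0,0,0],"dr":[-0.018,-0.004,0]},
    {"grip":0,"dp":[0,0,0],"dr":[-0.016,-0.003,0]}
  ]
}}

```text
t: 11.3
tcp_pos: [0.4885, 0.2086, 0.1777]
orientation: [0.0, 0.633, 0.774, -0.001]
force: [-0.1, -0.6, -9.1]
gripper_width: 0.014
grasp_force: 60.0
```

```bash
python3 track.py
```

```text
t 11.30 y 0.6mm z 58.3 n9933 tool tilt -0.0014 slope -0.0018 xpitch -0.0011 view err mm [ 0.  -0.3 -0.3]
t 11.35 y 0.6mm z 58.3 n9945 tool tilt -0.0014 slope -0.0017 xpitch -0.0012 view err mm [ 0.1 -0.5 -0.2]
v mm/s -0 balance t 0.0004 F [-0.1 -0.6 -9.1]
```

Call:
{"name": "jog_arm", "arguments": {
  "series": [
    {"grip":0,"dp":[0,0,0],"dr":[0,0,0]},
    {"grip":0,"dp":[0,0,0],"dr":[0,0,0]},
    {"grip":0,"dp":[0,0,0],"dr":[0,0,0]},
    {"grip":0,"dp":[0,0,0],"dr":[0,0,0]},
    {"grip":0,"dp":[0,0,0],"dr":[0,0,0]},
    {"grip":0,"dp":[0,0,0],"dr":[0,0,0]},
    {"grip":0,"dp":[0,0,0],"dr":[0,0,0]},
    {"grip":0,"dp":[0,0,0],"dr":[0,0,0]},
    {"grip":0,"dp":[0,0,0],"dr":[0,0,0]},
    {"grip":0,"dp":[0,0,0],"dr":[0,0,0]}
  ]
}}

```text
t: 12.4
tcp_pos: [0.4884, 0.2089, 0.1777]
orientation: [0.0, 0.633, 0.774, -0.001]
force: [-0.6, -1.2, -9.3]
gripper_width: 0.0138
grasp_force: 60.0
```

```bash
python3 track.py; python3 look.py 9; python3 est.py 9 | grep roller; python3 -c "
import numpy as np,cv2
d=np.load('l9.npz');a=d['scc'][180:330,270:430,::-1];cv2.imwrite('pics/s9.png',cv2.resize(a,None,fx=3.5,fy=3.5))"
```

```text
t 12.40 y 0.6mm z 58.3 n9928 tool tilt -0.0015 slope -0.0016 xpitch -0.0018 view err mm [ 0.  -0.  -0.3]
t 12.45 y 0.7mm z 58.3 n9964 tool tilt -0.0016 slope -0.0006 xpitch -0.0001 view err mm [ 0.1 -0.  -0.3]
v mm/s 0 balance t 0.0004 F [-0.6 -1.2 -9.3]
t 12.5 tcp [0.4884 0.2089 0.1776] toolz [-5.0e-04 -1.7e-03 -1.0e+00] yaw 0.2 F [ -0.5   0.2 -10.3] [-0.14  0.6  -0.04]
w roller y,z (array([-0.0028,  0.0583]), 10216, 'world', array([0.5576, 0.22  , 0.1297]))
s roller y,z (array([-0.0042,  0.0589]), 369, 'world', array([0.5578, 0.2186, 0.1303]))
```

View pics/s9.png

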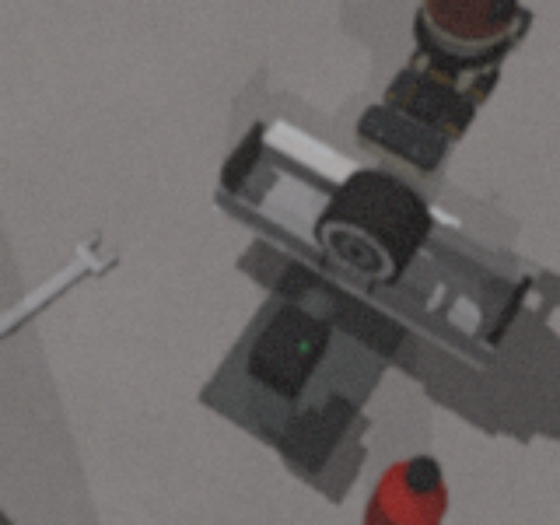

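The roller (365,230) stands between the marks, mid-trough, in front of the camera (290,345). Both cameras agree within 2 mm. I'll hold it there.

Call:
{"name": "jog_arm", "arguments": {
  "series": [
    {"grip":0,"dp":[0,0,0],"dr":[0,0,0]},
    {"grip":0,"dp":[0,0,0],"dr":[0,0,0]},
    {"grip":0,"dp":[0,0,0],"dr":[0,0,0]},
    {"grip":0,"dp":[0,0,0],"dr":[0,0,0]},
    {"grip":0,"dp":[0,0,0],"dr":[0,0,0]},
    {"grip":0,"dp":[0,0,0],"dr":[0,0,0]},
    {"grip":0,"dp":[0,0,0],"dr":[0,0,0]},
    {"grip":0,"dp":[0,0,0],"dr":[0,0,0]},
    {"grip":0,"dp":[0,0,0],"dr":[0,0,0]},
    {"grip":0,"dp":[0,0,0],"dr":[0,0,0]},
    {"grip":0,"dp":[0,0,0],"dr":[0,0,0]},
    {"grip":0,"dp":[0,0,0],"dr":[0,0,0]}
  ]
}}

```text
t: 13.8
tcp_pos: [0.4884, 0.2089, 0.1776]
orientation: [0.0, 0.633, 0.774, -0.001]
force: [0.2, -0.1, -9.0]
gripper_width: 0.0138
grasp_force: 60.0
```

Call:
{"name": "jog_arm", "arguments": {
  "series": [
    {"grip":0,"dp":[0,0,0],"dr":[0,0,0]},
    {"grip":0,"dp":[0,0,0],"dr":[0,0,0]},
    {"grip":0,"dp":[0,0,0],"dr":[0,0,0]},
    {"grip":0,"dp":[0,0,0],"dr":[0,0,0]},
    {"grip":0,"dp":[0,0,0],"dr":[0,0,0]},
    {"grip":0,"dp":[0,0,0],"dr":[0,0,0]},
    {"grip":0,"dp":[0,0,0],"dr":[0,0,0]},
    {"grip":0,"dp":[0,0,0],"dr":[0,0,0]},
    {"grip":0,"dp":[0,0,0],"dr":[0,0,0]},
    {"grip":0,"dp":[0,0,0],"dr":[0,0,0]},
    {"grip":0,"dp":[0,0,0],"dr":[0,0,0]},
    {"grip":0,"dp":[0,0,0],"dr":[0,0,0]}
  ]
}}

```text
t: 15.0
tcp_pos: [0.4884, 0.2089, 0.1776]
orientation: [0.0, 0.633, 0.774, -0.001]
force: [-0.3, 0.9, -9.3]
gripper_width: 0.0138
grasp_force: 60.0
```

```bash
python3 track.py
```

```text
t 15.00 y 0.7mm z 58.3 n9925 tool tilt -0.0016 slope -0.0015 xpitch -0.0042 view err mm [ 0.   0.  -0.3]
t 15.05 y 0.6mm z 58.3 n9921 tool tilt -0.0016 slope -0.0015 xpitch -0.0022 view err mm [ 0.  -0.  -0.3]
v mm/s -0 balance t 0.0004 F [-0.3  0.9 -9.3]
```

Call:
{"name": "jog_arm", "arguments": {
  "series": [
    {"grip":0,"dp":[0,0,0],"dr":[0,0,0]},
    {"grip":0,"dp":[0,0,0],"dr":[0,0,0]},
    {"grip":0,"dp":[0,0,0],"dr":[0,0,0]},
    {"grip":0,"dp":[0,0,0],"dr":[0,0,0]},
    {"grip":0,"dp":[0,0,0],"dr":[0,0,0]},
    {"grip":0,"dp":[0,0,0],"dr":[0,0,0]},
    {"grip":0,"dp":[0,0,0],"dr":[0,0,0]},
    {"grip":0,"dp":[0,0,0],"dr":[0,0,0]},
    {"grip":0,"dp":[0,0,0],"dr":[0,0,0]},
    {"grip":0,"dp":[0,0,0],"dr":[0,0,0]},
    {"grip":0,"dp":[0,0,0],"dr":[0,0,0]},
    {"grip":0,"dp":[0,0,0],"dr":[0,0,0]}
  ]
}}

```text
t: 16.3
tcp_pos: [0.4884, 0.2089, 0.1776]
orientation: [0.0, 0.633, 0.774, -0.001]
force: [0.4, 0.0, -9.4]
gripper_width: 0.0139
grasp_force: 60.0
```

Call:
{"name": "jog_arm", "arguments": {
  "series": [
    {"grip":0,"dp":[0,0,0],"dr":[0,0,0]},
    {"grip":0,"dp":[0,0,0],"dr":[0,0,0]},
    {"grip":0,"dp":[0,0,0],"dr":[0,0,0]},
    {"grip":0,"dp":[0,0,0],"dr":[0,0,0]},
    {"grip":0,"dp":[0,0,0],"dr":[0,0,0]},
    {"grip":0,"dp":[0,0,0],"dr":[0,0,0]},
    {"grip":0,"dp":[0,0,0],"dr":[0,0,0]},
    {"grip":0,"dp":[0,0,0],"dr":[0,0,0]},
    {"grip":0,"dp":[0,0,0],"dr":[0,0,0]},
    {"grip":0,"dp":[0,0,0],"dr":[0,0,0]},
    {"grip":0,"dp":[0,0,0],"dr":[0,0,0]},
    {"grip":0,"dp":[0,0,0],"dr":[0,0,0]}
  ]
}}

```text
t: 17.5
tcp_pos: [0.4884, 0.2089, 0.1776]
orientation: [0.0, 0.633, 0.774, -0.001]
force: [0.2, -0.6, -9.6]
gripper_width: 0.0141
grasp_force: 60.0
```

```bash
python3 track.py
```

```text
t 17.50 y 0.6mm z 58.3 n9947 tool tilt -0.0016 slope -0.0012 xpitch -0.0024 view err mm [ 0.  -0.  -0.3]
t 17.55 y 0.6mm z 58.3 n9934 tool tilt -0.0016 slope -0.0004 xpitch 0.0009 view err mm [ 0.  -0.  -0.3]
v mm/s 0 balance t 0.0004 F [ 0.2 -0.6 -9.6]
```

Held still since t = 11.3 (over 6 s), so I'm handing it in.

```bash
python3 -c "
from workcell import ticket
print(ticket.hand_in())"
```

```text
the job is handed in; nothing more can be done
None
```

The job is handed in (no verdict was returned): the arm is still holding the carrier level at the station, with the roller at rest on the crown within about 2 mm of the viewing point, where it had stood still for over 6 s.

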